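Close the air filter: find the bayonet keyways and hold the bowl home

TASK

Close the compressed-air filter that stands upside down on its service plate: slide the taller of the two aluminium bowls out of its rack lane toward the open front, put it mouth down over the bronze element, and turn it under light pressure until the keyways hidden in its skirt drop over the three pins. Then push it fully home against the sprung ring and finish while still gripping it and holding it down there, so that I can run in the lock screw. Leave the short bowl, the hex key, the brass elbow and the marker where they are.

Things in the scene. Friction and masses are not known exactly. Their poses are not given: they have to be found in the camera images.
- tall_bowl: the taller filter bowl, aluminium, standing mouth down, 86 mm tall plus a 3 mm brass plug on its crown, 0.15 to 0.31 kg. Origin: centre of its underside (the rim), z up. Skirt 60 mm in diameter from 0 to 24 mm height, above it a knurled barrel 45 mm in diameter. Hollow from below: bore 38.6 mm in diameter, 81 mm deep
- bowl_grip (a point): on the tall bowl's axis 55 mm above its rim, mid-height of the knurled barrel (30 to 80 mm), which can be gripped from any direction. The skirt below hides three straight keyways, 10 mm wide, 120 degrees apart, open at the rim, as deep as the skirt is high; no mark or axis tells where they are: find them by turning the bowl, at most 120 degrees
- short_bowl: a bowl of the same look but only 60 mm tall, in the other lane of the rack; does not fit, to be left there. Origin: centre of its underside
- bowl_rack: fixed sheet-steel rack 110 x 196 mm, two lanes with centre lines at its y = +47.5 and -47.5 mm; which bowl is in which varies. Origin: bench height, midway between the bowls; -x points out of the open lane fronts (robot side). Floor 4 mm thick under the bowls. Lips 33 to 36 mm high and 51 mm apart reach over each skirt: a bowl leaves only along -x and is clear once its origin is at x = -70 mm
- filter_head: fixed filter head: grey casting on a dark plate 120 x 96 mm, brass ports to +y and -y. Origin: on the axis at bench height, z up. Spigot 36 mm in diameter from 50 to 98 mm height, tapering to 25 mm at 108 mm; on it a bronze element 21 mm in diameter, up to 126 mm. A lug with the lock screw stands 34 to 46 mm from the axis toward +x, 64 mm high
- pin_level (a point): on the head's axis, 69 mm above the bench: the top of three pins 6 mm thick, 120 degrees apart, the first toward +x, reaching 23.5 mm from the axis. A bowl whose keyways do not match rests on them with its rim here
- shoulder (a point): on the head's axis, 50 mm above the bench: the flat shoulder, 68 mm in diameter, on which the bowl's rim stands when it is fully home, 19 mm below its rest on the pins
- seal_ring (a joint): depression of the sprung steel ring round the foot of the spigot (53 mm in diameter, its top 56 mm above the bench when up), m: 0 up, 0.006 with the bowl's rim on the shoulder. It resists with 5 N at 0 and 12 N at 0.006, and lifts the bowl again if it is not held
- hex_key: black hex key, 34 x 98 x 8 mm, lying on the bench; bystander
- brass_elbow: brass pipe elbow, 46 x 50 x 25 mm; bystander
- paint_marker: marker pen 128 mm long, 17 mm thick, lying on the bench; bystander

How it is judged:
On the way, in this order (a step that is already met when the one before it is completed fails the run):
1. the tall bowl has been slid out of its lane, clear of the lips (x of tall_bowl in the frame of bowl_rack below -0.068 m), for 0.1 s.
2. the bowl has dropped over the pins: rim less than 60 mm above the bench, on the spigot's axis (z of tall_bowl in the frame of filter_head below 0.06 m and horizontal distance between tall_bowl and filter_head below 0.004 m), for 0.1 s.
At the end, for the whole second after the job is handed in: the tall bowl is over the pins with its rim within 1.5 mm of the shoulder, on the axis (4 mm) and upright (0.06 rad), the sprung ring pressed down at least 4.5 mm, and the fingers still hold it there with more than 3 N, at rest (horizontal distance between tall_bowl and filter_head below 0.004 m and z of tall_bowl in the frame of filter_head below 0.0515 m and angle between tall_bowl's own z axis and vertical below 0.06 rad and value of joint seal_ring above 0.0045 m and contact force between the fingers and tall_bowl above 3 N and linear speed of tall_bowl below 0.02 m/s); the arm keeps its last pose, push and grip.
It fails at once if the short bowl is moved more than 20 mm (distance of short_bowl from where it was at the start of the episode above 0.02 m).
It fails at once if the hex key is moved more than 20 mm (distance of hex_key from where it was at the start of the episode above 0.02 m).
It fails at once if the brass elbow is moved more than 20 mm (distance of brass_elbow from where it was at the start of the episode above 0.02 m).
It fails at once if the marker is moved more than 20 mm (distance of paint_marker from where it was at the start of the episode above 0.02 m).
It also fails if it takes over 64 s, if anything falls off the work surface, if the arm or the gripper's body presses on something with over 40 N, if the wrist force passes 120 N, or if a joint passes its speed limit or range.

ROBOT

A 7-joint arm with a two-finger parallel gripper is mounted at the origin on a cart in front of the work surface, level with it; the furniture and walls round the work are solid. World frame = base frame: x ahead of the robot, y to its left, z up, the work surface at z = 0. Lengths are in m, angles in rad, forces in N, time in s.
With the tool pointing down it reaches from about 0.425 to 0.925 m from the base axis. Payload 6.8 kg.
Tool frame: the origin (TCP) lies between the finger pads; the fingertips stand 17 mm ahead of it and the grasp point (between the pads) lies 2 mm behind it; z points along the fingers, y is the direction in which the jaws open and shut (so a half turn about z gives the same grasp; the last joint's range is limited). The gripper opens to 85 mm and grips with 20 to 120 N. Pads are 22 mm wide; open, the fingers measure 114 mm over their backs; the gripper's body (76 mm by 85 mm) begins 54 mm behind the grasp point. The pads swing forward as they close: fully open they stand 13 mm farther back than shut.
Start: joints at [-1.406, 0.477, 0.022, 1.555, -0.011, 1.109, -0.083], TCP at [0.182, 0.65, 0.248] pointing down, gripper open.
Joint ranges: [-2.96, 2.96], [-0.34, 2.1], [-1.41, 1.46], [0.24, 2.44], [-1.37, 4.51], [0.17, 1.92], [-2.96, 2.96]. Speed limits (rad/s): [2.39, 2.39, 3.14, 3.14, 3.14, 3.14, 3.14].

INTERFACE

Orientations are given as a unit quaternion [w, x, y, z].
In Python, from station import bot gives the robot as it stands. The module is installed in compiled form; this text tells all that it offers.
- The arm moves only by the tool carry_out, never from a script. Its argument "moves" is a list of rows, each a list of 3 entries, a list of its own where there are three numbers: the turn, a rotation vector about the tool's x, y, z in degrees, then the shift along the tool's x, y, z in cm, then the finger opening in cm, from 0 to 8.54. A call has 1 to 5 rows; each row is the pose to reach, as a shift and turn from the pose commanded when the call began, along the tool's axes at that moment; what a row does not reach only later rows make up. A row lasts 1/8 s, in which the tool goes at most 62.5 mm and 10.7 degrees, less where a joint would pass 70% of its speed; a pose out of reach is approached as far as the arm can. A call with a gripper value outside its range is refused whole. The fingers move at their own pace and stop on an object; "newtons" is the grip in N (left out, the last holds). Time passes only in rows, so rows that repeat a pose let the fingers close. It gives the time, the measured TCP pose, the force and the opening at its end, in the units of the state.
- bot.get_obs(): the state, without advancing time (a new reading comes with each control period).
- bot.read_camera(name): name is "scene" or "top" or "wrist"; returns the picture (480x640x3 uint8, red, green, blue); there is no depth.
- bot.camera_info(name): a dict with "vertical_fov" (degrees; the focal length in pixels is half the picture's height over the tangent of half this angle, whatever the lens; pixels are square), "cx", "cy" (the principal point, pixels), "position" and "attitude" of the camera in the world. Camera axes: x right, y up, looking along -z (the intrinsics and any distortion apply to the point x, -y, -z); pixel columns grow to the right and rows downward; lengths in m; the calibration is good to about 2 mm. A picture is of the moment at which its call begins: read the wrist's pose just before it. camera_info takes no time and is no camera call; for the wrist camera it gives the pose at the moment of the call.
- bot.hand_in(): hands the job in, once; it reports no verdict.
Trained networks look in the newest picture that a camera, given by its name, has taken for a name from the list of things; names that differ only in an ending like _2 or _b are one class to them, and where a whole thing is asked for, a point or a joint stands for the part that bears it (a point fixed in the world has none). Each returns a list of dicts, best first, with "score" (0 to 1); they miss things now and then, are a little off and sometimes report something else, mostly with a low value. They report only what shows in the picture. A call takes as long as a camera call.
- bot.silhouettes(label, camera): "region" (480x640 bool, what is visible of it) and "location" ([column, row] in pixels, amid what is visible of it).
The state is a dict: "t": time; "q": joint angles; "joint_vel": joint speeds; "joint_torque": joint torques, N m; "eef_pos": TCP position; "tool_rot": TCP orientation; "contact_force": force on the tool from outside, world axes, zero at the start; "torque": the same for the moment, N m; "gripper_width": opening from 0.0 (shut) to 1.0 (fully open).
Only numpy, scipy, OpenCV 4.12 (cv2) and the standard library are available. Lean on these libraries where they do the work, as an engineer would, in place of code of your own. Each camera call takes 0.05 s, during which the arm holds its last target. There are 200 camera calls.

## Working session

There is one attempt and no reset: what is moved stays moved. The work goes in short steps, Python scripts to look and compute and a tool call to move; the robot and the scene stay as the last step left them, time stands still between calls to the robot, and variables do not carry over. Pictures are saved under pics/ and viewed, about 8 in all and at most 12, crops included, and the job is handed in when it is done.

Besides the shell and the picture viewer there is one more tool, called after "Request:" as name(argument=value, ...), one argument or row to a line, values as JSON. carry_out: Moves the arm, as the interface text tells. Its arguments: {"type":"object","properties":{"moves":{"type":"array"},"newtons":{"type":"number"}},"required":["moves"]}

```bash
mkdir -p pics; python3 - <<'E'
from station import bot
import cv2,numpy as np
o=bot.get_obs();print(o)
for c in("scene","top"):
    im=bot.read_camera(c);cv2.imwrite(f"pics/{c}0.png",im[:,:,::-1]);print(c,bot.camera_info(c))
    for l in("tall_bowl","short_bowl","bowl_rack","filter_head","hex_key","brass_elbow","paint_marker"):
        for d in bot.silhouettes(l,c)[:2]:
            ys,xs=np.where(d["region"]);print(l,round(d["score"],2),np.round(d["location"],1),xs.min(),xs.max(),ys.min(),ys.max(),len(xs))
print(bot.camera_info("wrist"))
E
```

```text
{'t': 0.0, 'q': array([-1.40609272,  0.47778011,  0.02234703,  1.55645983, -0.01149374,
        1.10928784, -0.08312378]), 'joint_vel': array([-0.00167654,  0.00105851,  0.00217854, -0.0007083 , -0.00092699,
        0.00030953, -0.00023876]), 'joint_torque': array([ 1.11590607e-04, -5.96457553e+01,  1.60776079e+00, -2.81193209e+01,
        1.23969972e-02,  9.47008986e-03,  1.76664128e-05]), 'eef_pos': array([0.18173388, 0.64949233, 0.2473357 ]), 'tool_rot': array([-5.17453211e-05,  1.35982124e-01,  9.90710879e-01, -9.01923806e-04]), 'contact_force': array([-0.43808105,  0.03337696, -0.20956037]), 'torque': array([-0.01235865,  0.01740998,  0.01645228]), 'gripper_width': 0.9989379910698349}
scene {'vertical_fov': 50.11372214248436, 'cx': 325.6899854227216, 'cy': 244.26816192355324, 'position': array([ 0.11931232, -0.3295483 ,  0.7753365 ]), 'attitude': array([ 0.86280559,  0.31796873, -0.13695432, -0.36838283])}
tall_bowl 0.85 [332.1 223. ] 317 345 199 246 1040
tall_bowl 0.38 [412.3 321. ] 368 452 277 357 3829
short_bowl 0.81 [288.4 206.6] 275 302 193 229 732
bowl_rack 0.72 [311.2 234
[... 514 characters left out ...]
32.6 217.8] 220 249 200 234 801
short_bowl 0.59 [343.3 154.1] 329 354 139 168 429
bowl_rack 0.93 [257.5 222.4] 207 314 178 252 3761
filter_head 0.78 [403.3 232.6] 370 436 198 269 3082
filter_head 0.49 [223.4 323.3] 201 245 298 355 581
hex_key 0.84 [351.8 325.5] 332 384 314 331 275
hex_key 0.25 [257.1 220.9] 207 314 178 252 4074
brass_elbow 0.77 [341.3 156. ] 329 354 140 168 410
brass_elbow 0.63 [222.6 323.5] 202 245 298 356 579
paint_marker 0.96 [222.2 324.7] 201 245 298 355 529
{'vertical_fov': 65.72461026149863, 'cx': 320.2822798985798, 'cy': 240.19662333513602, 'position': array([0.10064112, 0.67263333, 0.37439268]), 'attitude': array([ 0.78569325, -0.13115042, -0.100141  ,  0.59620253])}
```

View pics/scene0.png

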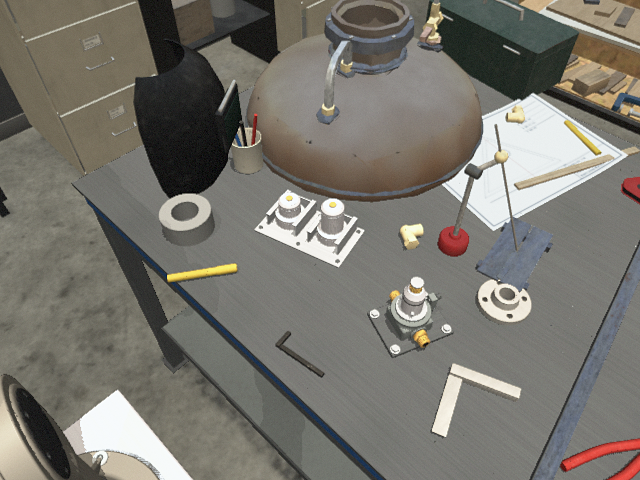

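View pics/top0.png

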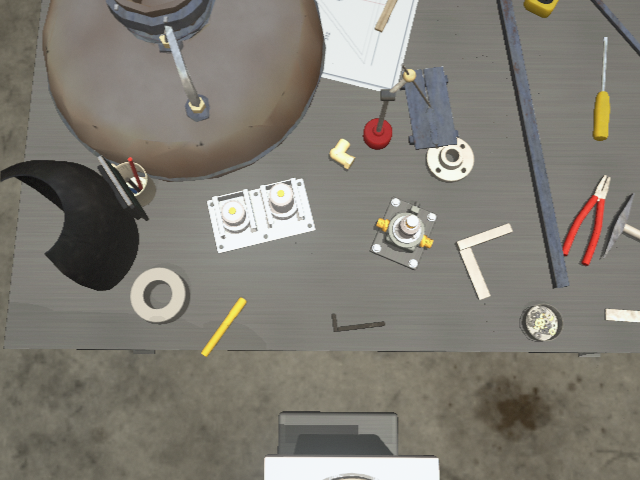

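The scene view shows the tall bowl at (332,222), the short one at (289,208) and the head at (412,310). In the top view they are at (282,200), (233,216) and (405,230). The hex key, elbow and marker are clear of the path. Next I triangulate the plugs and the element.

```bash
cat > h.py <<'E'
import numpy as np,cv2
from scipy.spatial.transform import Rotation as R
from station import bot
def ray(ci,p):
    f=240/np.tan(np.radians(ci["vertical_fov"]/2))
    d=np.array([(p[0]-ci["cx"])/f,-(p[1]-ci["cy"])/f,-1])
    w=ci["attitude"];return np.array(ci["position"]),R.from_quat([w[1],w[2],w[3],w[0]]).apply(d)
def onz(ci,p,z):
    o,d=ray(ci,p);return (o+d*(z-o[2])/d[2])
def proj(ci,P):
    f=240/np.tan(np.radians(ci["vertical_fov"]/2));w=ci["attitude"]
    c=R.from_quat([w[1],w[2],w[3],w[0]]).inv().apply(np.atleast_2d(P)-ci["position"])
    return np.c_[ci["cx"]+f*c[:,0]/-c[:,2],ci["cy"]+f*c[:,1]/c[:,2]]
def blob(im,c,r,lo=(18,90,120),hi=(35,255,255)):
    """centroid of yellow pixels near c (im RGB)"""
    m=cv2.inRange(cv2.cvtColor(im,cv2.COLOR_RGB2HSV),lo,hi);k=np.zeros_like(m);cv2.circle(k,tuple(map(int,c)),r,255,-1)
    M=cv2.moments(m&k,True);return (M["m10"]/M["m00"],M["m01"]/M["m00"],M["m00"]) if M["m00"] else None
def tool(o):
    w=o["tool_rot"];return R.from_quat([w[1],w[2],w[3],w[0]])
def goto(P,yaw_deg,o=None):
    """shift cm & turn deg in tool axes to reach TCP P, pointing down, tool y at yaw"""
    o=o or bot.get_obs();T=tool(o);y=np.radians(yaw_deg)
    Y=np.array([np.cos(y),np.sin(y),0]);Z=np.array([0,0,-1.]);G=R.from_matrix(np.c_[np.cross(Y,Z),Y,Z])
    return np.round((T.inv()*G).as_rotvec(degrees=True),2),np.round(T.inv().apply(P-o["eef_pos"])*100,2)
E
python3 - <<'E'
from h import *
for c,px in(("scene",dict(tall=(332,202),short=(289,198))),("top",dict(tall=(281,195),short=(233,211)))):
    ci=bot.camera_info(c);im=cv2.imread(f"pics/{c}0.png")[:,:,::-1].copy()
    for n,z in(("tall",.093),("short",.067)):
        b=blob(im,px[n],9);print(c,n,b,b and onz(ci,b,z))
    x=(416,284) if c=="scene" else (411,225)
    print(c,"elem",onz(ci,x,.126))
    bb=(412,286,0) if c=="scene" else (403,232,0)
A=cv2.imread("pics/scene0.png")[180:370,240:460];B=cv2.imread("pics/top0.png")[130:280,200:450]
cv2.imwrite("pics/c1.png",np.vstack([cv2.resize(A[100:190,115:215],(480,432),interpolation=2)[:290],cv2.resize(B[50:140,160:250],(480,480),interpolation=2)[:300]]))
E
```

```text
scene tall (332.5, 204.0, 26.0) [0.62223973 0.13171586 0.093     ]
scene short (288.7083333333333, 197.70833333333334, 24.0) [0.59446066 0.22337756 0.067     ]
scene elem [ 0.5598863  -0.10522496  0.126     ]
top tall (280.38235294117646, 193.14705882352942, 34.0) [0.62236622 0.1325224  0.093     ]
top short (231.8235294117647, 210.55882352941177, 34.0) [0.59541563 0.22434624 0.067     ]
top elem [ 0.55641084 -0.1003412   0.126     ]
```

View pics/c1.png

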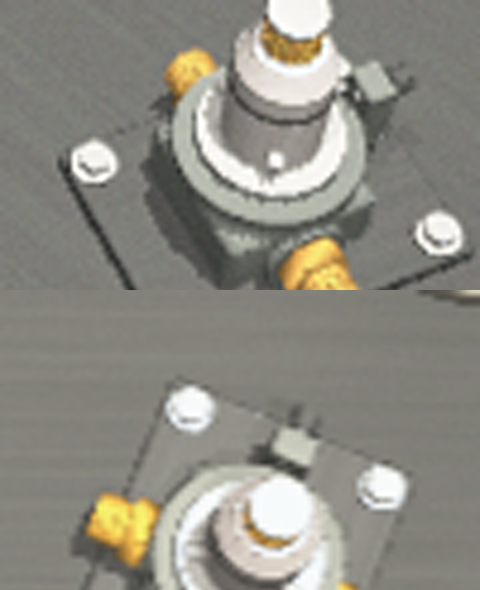

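```bash
python3 - <<'E'
from h import *
for c,x in(("scene",(417.5,282.5)),("top",(412.5,220.3))):
    ci=bot.camera_info(c);print(c,onz(ci,x,.126))
ci=bot.camera_info("top")
for p in((130,180),(140,250),(110,150),(265,163),(200,180),(240,300),(342,152)):print(p,onz(ci,p,0))
print(goto([.42,.26,.30],45),goto([.60,.13,.28],16.7))
E
```

```text
scene [ 0.56383413 -0.10515753  0.126     ]
top [ 0.56491182 -0.1031982   0.126     ]
(130, 180) [0.67405244 0.44062102 0.        ]
(140, 250) [0.53156422 0.41120935 0.        ]
(110, 150) [0.73710125 0.48555656 0.        ]
(265, 163) [0.71130907 0.17063885 0.        ]
(200, 180) [0.67487068 0.30015059 0.        ]
(240, 300) [0.43504356 0.21227092 0.        ]
(342, 152) [0.73550848 0.01535734 0.        ]
(array([ 0.  , -0.  , 29.37]), array([-33.44, -31.15,  -5.17])) (array([ 0.  , -0.  , 57.67]), array([-54.28, -38.82,  -3.17]))
```

Request:
carry_out(
  moves=[
    [[0, 0, 7], [-4, -4, -1.5], 7],
    [[0, 0, 14], [-8.4, -8, -3], 7],
    [[0, 0, 20], [-13, -12, -4], 7],
    [[0, 0, 25], [-17.5, -16.2, -5], 7],
    [[0, 0, 29], [-22, -20.5, -5], 7],
  ],
)

```text
t: 1.42
eef_pos: [0.3397, 0.392, 0.2995]
tool_rot: [0.0, 0.381, 0.925, 0.001]
contact_force: [0.7, 0.2, 0.2]
gripper_width: 0.819
```

```bash
python3 - <<'E'
from h import *
o=bot.get_obs();print(o["t"],o["eef_pos"],o["q"]);print(goto([.60,.14,.26],16.7))
E
```

```text
1.425 [0.33973547 0.39200243 0.29945452] [-1.16482668  0.16580125  0.21402689  1.87683028 -0.0396119   1.10045812
 -0.14646146]
(array([ 0.13, -0.07, 28.52]), array([-36.23,   0.43,   3.92]))
```

Request:
carry_out(
  moves=[
    [[0, 0, 6], [-6, -2, 0], 7],
    [[0, 0, 12], [-12, -2, 0], 7],
    [[0, 0, 18], [-18, -2, 0], 7],
    [[0, 0, 24], [-24, -1, 1], 7],
    [[0, 0, 28.5], [-30, 0, 2], 7],
  ],
)

```text
t: 2.05
eef_pos: [0.5535, 0.1816, 0.2786]
tool_rot: [0.0, 0.597, 0.803, 0.001]
contact_force: [0.5, 0.7, 0.1]
gripper_width: 0.816
```

Request:
carry_out(
  moves=[
    [[0, 0, 0], [-2.5, 2, 1], 7],
    [[0, 0, 0], [-3, 2.7, 1.5], 7],
    [[0, 0, 0], [-3, 2.7, 1.5], 7],
  ],
)

```text
t: 2.42
eef_pos: [0.586, 0.1624, 0.2628]
tool_rot: [-0.0, 0.596, 0.803, -0.0]
contact_force: [0.4, 0.0, -0.8]
gripper_width: 0.823
```

```bash
python3 - <<'E'
from h import *
o=bot.get_obs();print(o["t"],o["eef_pos"],o["q"]);ci=bot.camera_info("wrist");im=bot.read_camera("wrist")
cv2.imwrite("pics/w1.png",im[:,:,::-1])
for P,z in(([.622,.132,.093],.093),([.595,.2238,.067],.067)):
    p=proj(ci,P)[0];b=blob(im,p,40);print(p,b,b and onz(ci,b,z))
print(proj(ci,[.5645,-.104,.126]))
print(goto([.622,.132,.15],16.7))
E
```

```text
2.425 [0.58604093 0.16241537 0.26283408] [-0.73098986  0.37761987  0.47122006  1.73050105 -0.19132645  1.08017582
  0.09742745]
[350.36448024 264.40344279] (351.36842105263156, 262.92397660818716, 171.0) [0.62239096 0.13355739 0.093     ]
[352.05133946 147.66050054] (353.2834224598931, 146.32620320855614, 187.0) [0.59564569 0.22514155 0.067     ]
[[218.40310823 479.01972821]]
(array([-0.04, -0.05,  0.26]), array([-4.04,  2.57, 11.32]))
```

View pics/w1.png

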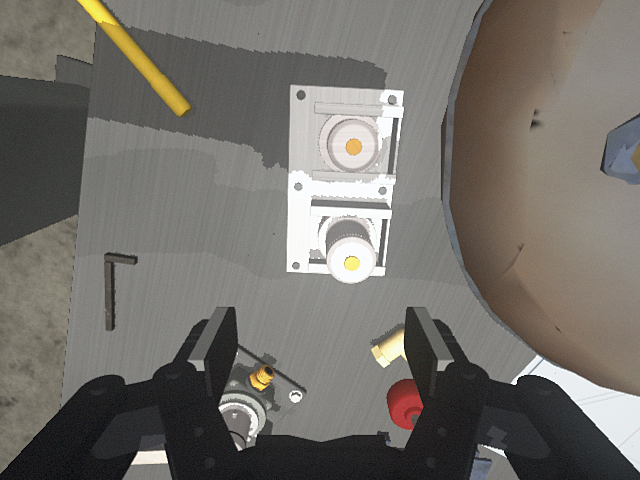

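Request:
carry_out(
  moves=[
    [[0, 0, 0.3], [-4, 2.6, 4], 6.8],
    [[0, 0, 0.3], [-4, 2.6, 9], 6.8],
    [[0, 0, 0.3], [-4, 2.6, 12], 6.8],
    [[0, 0, 0.3], [-4, 2.6, 12], 6.8],
  ],
)

```text
t: 2.98
eef_pos: [0.6206, 0.1325, 0.1416]
tool_rot: [-0.002, 0.597, 0.802, -0.002]
contact_force: [0.7, 0.4, 0.5]
gripper_width: 0.798
```

```bash
python3 - <<'E'
from h import *
o=bot.get_obs();print(o["t"],o["eef_pos"],o["contact_force"]);print(goto([.6224,.1328,.062],16.7))
E
```

```text
2.975 [0.62060403 0.13254945 0.14160308] [0.73461056 0.42534567 0.48351091]
(array([-0.26, -0.06,  0.  ]), array([-0.04,  0.22,  7.96]))
```

Request:
carry_out(
  moves=[
    [[0, 0, 0], [0, 0, 4], 6.8],
    [[0, 0, 0], [0, 0, 7], 6.8],
    [[0, 0, 0], [0, 0, 8], 6.8],
    [[0, 0, 0], [0, 0, 8], 6.8],
    [[0, 0, 0], [0, 0, 8], 6.8],
  ],
)

```text
t: 3.6
eef_pos: [0.6242, 0.1315, 0.0652]
tool_rot: [0.001, 0.598, 0.802, 0.001]
contact_force: [0.3, 0.3, 0.1]
gripper_width: 0.792
```

Request:
carry_out(
  moves=[
    [[0, 0, 0], [0, 0, 0], 4],
    [[0, 0, 0], [0, 0, 0], 4],
    [[0, 0, 0], [0, 0, 0], 4],
    [[0, 0, 0], [0, 0, 0], 4],
    [[0, 0, 0], [0, 0, 0], 4],
  ],
  newtons=50,
)

```text
t: 4.22
eef_pos: [0.6236, 0.1311, 0.0647]
tool_rot: [0.0, 0.598, 0.802, 0.001]
contact_force: [-1.3, -0.1, 6.5]
gripper_width: 0.52
```

Request:
carry_out(
  moves=[
    [[0, 0, 0], [0, 0, -0.2], 4],
    [[0, 0, 0], [0, -1.5, -0.2], 4],
    [[0, 0, 0], [0, -3.5, -0.2], 4],
    [[0, 0, 0], [0, -5.5, -0.2], 4],
    [[0, 0, 0], [0, -7.5, -0.2], 4],
  ],
)

```text
t: 4.85
eef_pos: [0.5503, 0.1094, 0.0652]
tool_rot: [-0.0, 0.598, 0.802, -0.0]
contact_force: [-0.1, -0.3, -1.9]
gripper_width: 0.52
```

Request:
carry_out(
  moves=[
    [[0, 0, 0], [0, -1, 0], 4],
    [[0, 0, 0], [0, -1, 0], 4],
    [[0, 0, 0], [0, -1, 0], 4],
  ],
)

```text
t: 5.22
eef_pos: [0.5425, 0.1072, 0.0655]
tool_rot: [0.0, 0.598, 0.802, 0.0]
contact_force: [1.3, -0.0, -2.6]
gripper_width: 0.515
```

```bash
python3 - <<'E'
from h import *
o=bot.get_obs();print(o["t"],o["eef_pos"],o["contact_force"],o["q"]);ci=bot.camera_info("top");im=bot.read_camera("top")
w=bot.camera_info("wrist");iw=bot.read_camera("wrist")
cv2.imwrite("pics/t2.png",np.hstack([cv2.resize(im[:,:,::-1],(400,300)),cv2.resize(iw[:,:,::-1],(400,300))]))
b=blob(iw,proj(w,[.545,.109,.093])[0],60);print(b)
print(goto([.45,.0,.25],0))
E
```

```text
5.225 [0.5425434  0.10716398 0.06550648] [ 1.33172812 -0.03569246 -2.61006512] [-0.60319127  0.55251282  0.38172375  2.00829824 -0.33382794  0.63922243
  0.28671514]
(320.23951434878586, 382.75165562913907, 906.0)
(array([ 0.05, -0.  , 16.58]), array([ -7.63, -11.89, -18.47]))
```

View pics/t2.png

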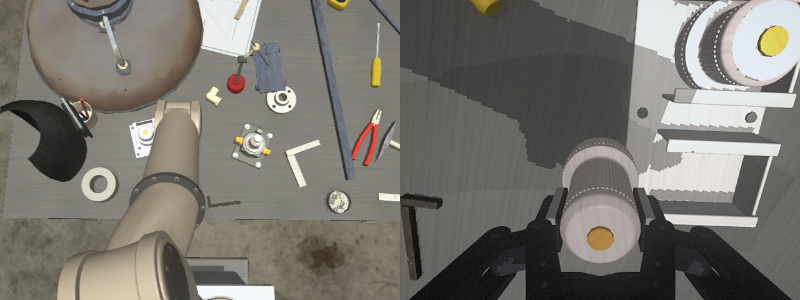

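Request:
carry_out(
  moves=[
    [[0, 0, 0], [0, 0, -5], 4],
    [[0, 0, 0], [0, 0, -11], 4],
    [[0, 0, 0], [0, 0, -17], 4],
    [[0, 0, 0], [-4, 0, -21], 4],
    [[0, 0, 0], [-9, 0, -21], 4],
  ],
)

```text
t: 5.95
eef_pos: [0.5699, 0.0209, 0.2793]
tool_rot: [0.002, 0.597, 0.803, 0.003]
contact_force: [0.8, -0.3, -3.7]
gripper_width: 0.519
```

Request:
carry_out(
  moves=[
    [[0, 0, 5], [-5, 0, 0], 4],
    [[0, 0, 10], [-10, 0, 0], 4],
    [[0, 0, 16.7], [-15, 0, 0], 4],
    [[0, 0, 16.7], [-19, 0, 0], 4],
    [[0, 0, 16.7], [-19, 0, 0], 4],
  ],
)

```text
t: 6.58
eef_pos: [0.6212, -0.1663, 0.2753]
tool_rot: [0.001, 0.71, 0.704, -0.001]
contact_force: [-1.2, 0.9, -2.3]
gripper_width: 0.519
```

```bash
python3 - <<'E'
from h import *
o=bot.get_obs();print(o["t"],o["eef_pos"],o["contact_force"],o["q"],o["gripper_width"]);ci=bot.camera_info("wrist");im=bot.read_camera("wrist")
cv2.imwrite("pics/w3.png",im[:,:,::-1])
T=tool(o);z=o["eef_pos"][2]+.031
b=blob(im,(320,383),40);P=onz(ci,b,z);print(b,P,T.inv().apply(P-o["eef_pos"])*1000)
print(proj(ci,[[.5645,-.104,.126],[.5645,-.104,.05]]))
E
```

```text
6.575 [ 0.62120779 -0.16631997  0.27529822] [-1.16143357  0.858395   -2.27156339] [-0.29988546  0.45995932  0.65128872  1.64001766 -0.29706925  1.14252034
  0.4173879 ] 0.5191059055147508
(320.3968253968254, 382.02894491129786, 1071.0) [ 0.62098634 -0.16160809  0.30629822] [  4.61510259  -0.26010036 -31.01425438]
[[241.12336706 144.3985471 ]
 [257.86611822 137.4101231 ]]
```

View pics/w3.png

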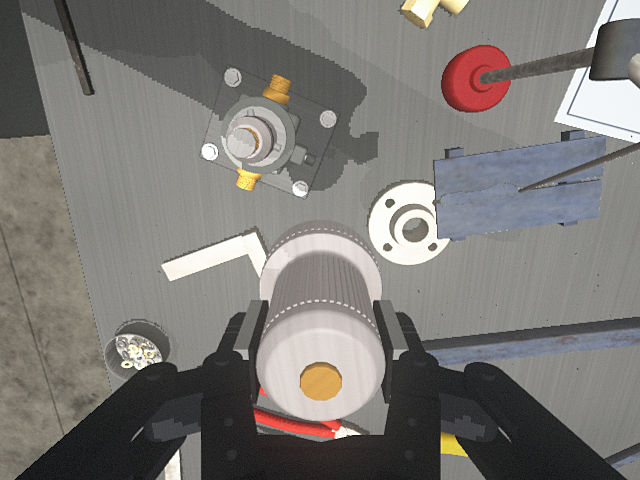

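The head is at (245,140) with its plate bolts at (232,77), (328,119), (300,188) and (209,152). The bowl is held upright and centred, with its plug at (320,382). I'll refine the head axis next.

```bash
python3 - <<'E'
from h import *
ci=bot.camera_info("wrist");im=bot.read_camera("wrist")
for z in(.008,.014):print(z,np.mean([onz(ci,p,z)for p in((232,77),(328,119),(300,188),(209,152))],0), [np.round(onz(ci,p,z)[:2],4)for p in((232,77),(328,119),(300,188),(209,152))])
c=im[65:205,195:345,::-1].copy();c=cv2.resize(c,None,fx=4,fy=4,interpolation=2)
# predicted circles for centre guess
def circ(cx,cy,z,r,col):
    a=np.linspace(0,2*np.pi,60);p=proj(ci,np.c_[cx+r*np.cos(a),cy+r*np.sin(a),0*a+z])
    cv2.polylines(c,[np.int32((p-[195,65])*4+2)],True,col,1)
for z,r in((.126,.0105),(.098,.018),(.05,.034)):circ(.5645,-.104,z,r,(0,0,255))
cv2.imwrite("pics/c3.png",c)
E
```

```text
0.008 [ 0.56755339 -0.1015742   0.008     ] [array([ 0.5357, -0.0467]), array([ 0.6291, -0.086 ]), array([ 0.5993, -0.1558]), array([ 0.5061, -0.1178])]
0.014 [ 0.56837622 -0.10123734  0.014     ] [array([ 0.537 , -0.0472]), array([ 0.629 , -0.0859]), array([ 0.5997, -0.1547]), array([ 0.5078, -0.1172])]
```

View pics/c3.png

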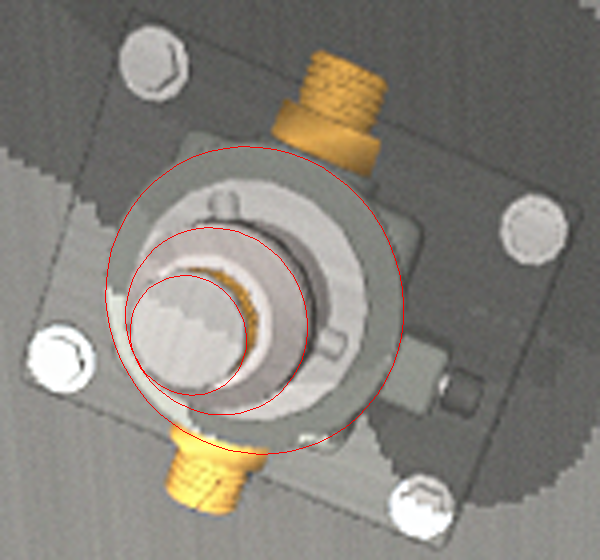

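```bash
python3 - <<'E'
from h import *
print(goto([.5645,-.1062,.215],0),bot.get_obs()["contact_force"])
E
```

```text
(array([-0.04, -0.01, -0.17]), array([ 5.53, -5.7 ,  5.99])) [-0.14253157  0.78074707 -2.63610016]
```

Request:
carry_out(
  moves=[
    [[0, 0, 0], [2, -2, 1], 4],
    [[0, 0, 0], [4, -4, 2], 4],
    [[0, 0, -0.2], [5.5, -5.7, 4], 4],
    [[0, 0, -0.2], [5.5, -5.7, 6], 4],
    [[0, 0, -0.2], [5.5, -5.7, 6], 4],
  ],
)

```text
t: 7.3
eef_pos: [0.5636, -0.1043, 0.2142]
tool_rot: [-0.001, 0.706, 0.709, -0.001]
contact_force: [-0.2, -0.2, -1.9]
gripper_width: 0.518
```

Request:
carry_out(
  moves=[
    [[0, 0, 0], [0, 0, 0], 4],
    [[0, 0, 0], [0, 0, 0], 4],
  ],
)

```text
t: 7.55
eef_pos: [0.5652, -0.1066, 0.2162]
tool_rot: [0.001, 0.707, 0.708, 0.001]
contact_force: [0.5, 0.4, -2.2]
gripper_width: 0.526
```

```bash
python3 - <<'E'
from h import *
o=bot.get_obs();print(o["t"],o["eef_pos"],goto([.5645,-.1062,.19],0,o),o["q"][6],o["contact_force"])
ci=bot.camera_info("wrist");im=bot.read_camera("wrist");T=tool(o);z=o["eef_pos"][2]+.0283
b=blob(im,(320,383),40);P=onz(ci,b,z);print(b,P,T.inv().apply(P-o["eef_pos"])*1000)
E
```

```text
7.55 [ 0.56524815 -0.10658337  0.21621939] (array([0.09, 0.  , 0.07]), array([ 0.04, -0.08,  2.62])) 0.34786749624549357 [ 0.50357281  0.38325488 -2.17379728]
(320.0632235084595, 382.33837934105077, 1123.0) [ 0.56481569 -0.10434194  0.24451939] [  2.23981257  -0.38358506 -28.30083259]
```

Request:
carry_out(
  moves=[
    [[0, 0, 0], [0, 0, 2], 4],
    [[0, 0, 0], [0, 0, 4], 4],
    [[0, 0, 0], [0, 0, 5.5], 4],
    [[0, 0, 0], [0, 0, 6.5], 4],
    [[0, 0, 0], [0, 0, 6.5], 4],
  ],
)

```text
t: 8.22
eef_pos: [0.5644, -0.1063, 0.1499]
tool_rot: [-0.0, 0.707, 0.708, -0.0]
contact_force: [-0.2, -0.2, -2.2]
gripper_width: 0.516
```

Request:
carry_out(
  moves=[
    [[0, 0, 0], [0, 0, 0.8], 4],
    [[0, 0, 0], [0, 0, 1.4], 4],
    [[0, 0, 0], [0, 0, 1.9], 4],
    [[0, 0, 0], [0, 0, 1.9], 4],
  ],
)

```text
t: 8.72
eef_pos: [0.5644, -0.1064, 0.1309]
tool_rot: [-0.0, 0.707, 0.708, -0.0]
contact_force: [0.4, 0.9, -3.2]
gripper_width: 0.519
```

Request:
carry_out(
  moves=[
    [[0, 0, 0], [0, 0, 0.1], 4],
    [[0, 0, 0], [0, 0, 0.2], 4],
    [[0, 0, 0], [0, 0, 0.3], 4],
    [[0, 0, 0], [0, 0, 0.3], 4],
  ],
)

```text
t: 9.22
eef_pos: [0.5648, -0.1066, 0.1292]
tool_rot: [0.0, 0.707, 0.707, 0.0]
contact_force: [-1.9, 1.1, 6.4]
gripper_width: 0.516
```

Request:
carry_out(
  moves=[
    [[0, 0, 4], [0, -0.015, 0.05], 4],
    [[0, 0, 8], [0, -0.03, 0.05], 4],
    [[0, 0, 12], [0, -0.045, 0.05], 4],
    [[0, 0, 16], [0.01, -0.06, 0.05], 4],
    [[0, 0, 20], [0.01, -0.075, 0.05], 4],
  ],
)

```text
t: 9.85
eef_pos: [0.5637, -0.1056, 0.1277]
tool_rot: [-0.001, 0.819, 0.573, 0.0]
contact_force: [0.2, 3.7, -1.8]
gripper_width: 0.52
```

```bash
python3 - <<'E'
from h import *
o=bot.get_obs();print(o["q"],o["torque"])
E
```

```text
[-0.41621709  0.53651708  0.65737272  1.93999361 -0.44577593  0.81347492
  0.13724221] [ 0.82037939 -0.16581113  0.09517522]
```

Request:
carry_out(
  moves=[
    [[0, 0, 0], [0, 0, 0.1], 4],
    [[0, 0, 0], [0, 0, 0.2], 4],
    [[0, 0, 0], [0, 0, 0.3], 4],
    [[0, 0, 0], [0, 0, 0.3], 4],
  ],
)

```text
t: 10.35
eef_pos: [0.5641, -0.1056, 0.1251]
tool_rot: [-0.0, 0.818, 0.575, 0.001]
contact_force: [-0.9, 4.2, 4.4]
gripper_width: 0.516
```

Request:
carry_out(
  moves=[
    [[0, 0, 0], [0, 0, 0.1], 4],
    [[0, 0, 0], [0, 0, 0.2], 4],
    [[0, 0, 0], [0, 0, 0.3], 4],
    [[0, 0, 0], [0, 0, 0.3], 4],
  ],
)

```text
t: 10.85
eef_pos: [0.5641, -0.1057, 0.122]
tool_rot: [-0.0, 0.818, 0.575, 0.0]
contact_force: [-0.7, 5.2, 4.3]
gripper_width: 0.521
```

```bash
python3 - <<'E'
from h import *
o=bot.get_obs();print(o["eef_pos"],o["contact_force"],o["torque"])
ci=bot.camera_info("wrist");im=bot.read_camera("wrist");T=tool(o);z=o["eef_pos"][2]+.0283
b=blob(im,(320,383),40);P=onz(ci,b,z);print(b,P,T.inv().apply(P-o["eef_pos"])*1000)
s=bot.read_camera("scene");ci=bot.camera_info("scene");p=proj(ci,[.5645,-.104,.15])[0];x,y=map(int,p)
A=cv2.resize(im[:,:,::-1][200:480,160:480],None,fx=1.25,fy=1.25);B=cv2.resize(s[:,:,::-1][y-30:y+70,x-50:x+50],(350,350),interpolation=2)
cv2.imwrite("pics/c4.png",np.hstack([A,B]))
E
```

```text
[ 0.5640524  -0.10570122  0.12199583] [-0.71377534  5.19045466  4.34886792] [1.33516589 0.10341876 0.37520628]
(320.1292281006071, 382.70251517779707, 1153.0) [ 0.56439528 -0.1037363   0.15029583] [  1.99461202  -0.34386309 -28.29791107]
```

View pics/c4.png

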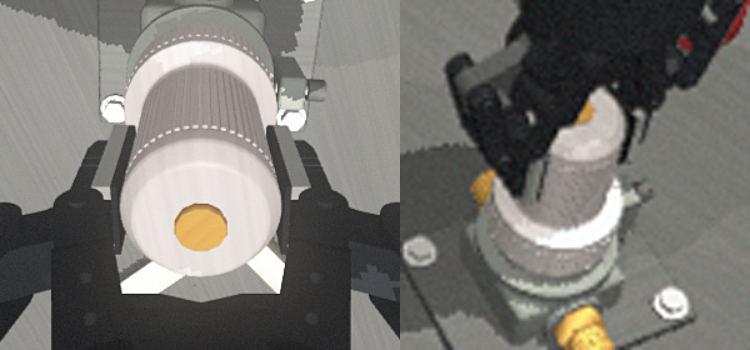

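Request:
carry_out(
  moves=[
    [[0, 0, -2], [0.05, 0, 0], 4],
    [[0, 0, -2], [0.05, 0, 0.3], 4],
    [[0, 0, -2], [0.05, 0, 0.6], 4],
    [[0, 0, -2], [0.05, 0, 0.8], 4],
    [[0, 0, -2], [0.05, 0, 0.8], 4],
  ],
  newtons=70,
)

```text
t: 11.58
eef_pos: [0.5645, -0.106, 0.1141]
tool_rot: [0.0, 0.809, 0.588, 0.0]
contact_force: [0.7, 4.1, 4.1]
gripper_width: 0.518
```

Request:
carry_out(
  moves=[
    [[0, 0, 0], [0, 0, 0.2], 4],
    [[0, 0, 0], [0, 0, 0.4], 4],
    [[0, 0, 0], [0, 0, 0.6], 4],
    [[0, 0, 0], [0, 0, 0.6], 4],
    [[0, 0, 0], [0, 0, 0.6], 4],
  ],
  newtons=80,
)

```text
t: 12.2
eef_pos: [0.5647, -0.1059, 0.1107]
tool_rot: [-0.001, 0.809, 0.588, 0.001]
contact_force: [-8.3, 7.6, 32.2]
gripper_width: 0.518
```

Request:
carry_out(
  moves=[
    [[0, 0, 0], [0, 0, 0], 4],
    [[0, 0, 0], [0, 0, 0], 4],
    [[0, 0, 0], [0, 0, 0], 4],
    [[0, 0, 0], [0, 0, 0], 4],
  ],
)

```text
t: 12.7
eef_pos: [0.5646, -0.1058, 0.1107]
tool_rot: [-0.001, 0.809, 0.588, 0.001]
contact_force: [-7.7, 8.0, 31.8]
gripper_width: 0.513
```

```bash
python3 - <<'E'
from h import *
o=bot.get_obs();print(o["t"],o["eef_pos"],o["contact_force"],o["torque"],o["gripper_width"],abs(o["joint_vel"]).max())
ci=bot.camera_info("wrist");im=bot.read_camera("wrist");T=tool(o)
b=blob(im,(320,383),40);P=onz(ci,b,.139);print(b,P,T.inv().apply(P-o["eef_pos"])*1000,T.as_matrix()[:,2])
s=bot.read_camera("scene");ci=bot.camera_info("scene");p=proj(ci,[.5645,-.104,.139])[0];x,y=map(int,p)
cv2.imwrite("pics/c5.png",np.hstack([cv2.resize(im[:,:,::-1][200:480,160:480],None,fx=1.25,fy=1.25),cv2.resize(s[:,:,::-1][y-30:y+70,x-50:x+50],(350,350),interpolation=2)]))
E
```

```text
12.7 [ 0.56463996 -0.10584578  0.1106893 ] [-7.70524147  7.98537168 31.7847323 ] [1.63310882 1.83348547 0.06205042] 0.5127256615723192 0.0010563372526335387
(320.1987794245859, 382.26939843068874, 1147.0) [ 0.56496106 -0.10379345  0.139     ] [  2.13201224  -0.30509652 -28.30498468] [ 0.00161039  0.0024714  -0.99999565]
```

View pics/c5.png

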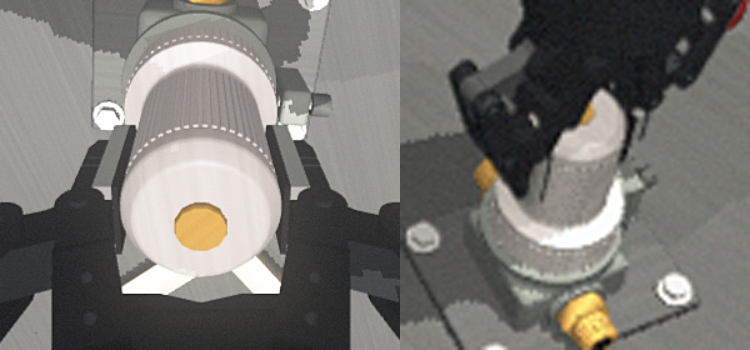

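The bowl sits on the shoulder. The plug has not moved in the hand, so nothing slipped, and the hard stop came at the expected height.

```bash
python3 -c "
from station import bot
print(bot.hand_in())"
```

```text
the job is handed in; nothing more can be done
None
```

The tall bowl is closed on the filter head and the arm is still gripping it and holding it down, so you can run in the lock screw. I handed the job in at about 12.8 s; it reports no verdict.

I slid the bowl about 85 mm out of its lane and lowered it over the element until it rested on the pins. It dropped into its keyways within a 20° turn under about 8 N, after which I eased it back 2° and pushed it home.

**Last checks before hand-in:**
- **Height:** the tool stopped hard at 110.7 mm, which puts the rim at about 50 mm, on the shoulder. The ring should therefore be fully pressed, but I had no direct reading of it.
- **Axis:** the wrist camera put the bowl's plug within about 1 mm of the head axis.
- **Upright:** the tool axis was about 0.003 rad from vertical, and the bowl had not shifted in the fingers.
- **Hold:** downward force was about 32 N, the grip was set to 80 N, and the arm was at rest.

**Did not fully agree:** a sideways force of about 11 N remains, so the bowl is pressing lightly to one side.

I kept the path clear of the short bowl, hex key, elbow and marker, but took no final picture measurement of them.

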